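# Third hand for a canvas frame: press a cross brace against the sprung side rail

### The arm

A 7-joint arm with a two-finger parallel gripper is mounted at the origin on a cart in front of the work surface, level with it; the furniture and walls round the work are solid. World frame = base frame: x ahead of the robot, y to its left, z up, the work surface at z = 0. Lengths are in m, angles in rad, forces in N, time in s.
With the tool pointing down it reaches from about 0.425 to 0.95 m from the base axis. Payload 16.7 kg.
Tool frame: the origin (TCP) lies midway between the tips of the shut fingers; the grasp point (between the pads) lies 19 mm behind it (robot.tcp_to_grasp is the z of the grasp point in the tool frame, in m); z points along the fingers, y is the line along which they close (so a half turn about z gives the same grasp; the last joint's range is limited). The gripper opens to 94 mm and grips with 3 to 60 N. Pads are 16 mm wide; open, the fingers measure 119 mm over their backs; the gripper's body (75 mm by 177 mm) begins 78 mm behind the grasp point.
Start: joints at [-1.365, 0.426, 0.074, 1.606, -0.034, 1.111, -0.067], TCP at [0.234, 0.633, 0.205] pointing down, gripper open.
Joint ranges: [-2.85, 2.85], [-0.5, 2.14], [-1.23, 1.37], [0.21, 2.46], [-1.02, 4.16], [0.16, 2.05], [-2.73, 2.73]. Speed limits (rad/s): [1.89, 1.89, 2.39, 2.39, 3.01, 3.01, 3.01].

### API

Orientations are given as a unit quaternion [w, x, y, z].
In Python, from rig import robot gives the robot as it stands. The module is installed in compiled form; this text tells all that it offers.
- The arm moves only by the shell command python3 -m handwheel 'ROWS' [FORCE]. ROWS is JSON, a list of rows, each a list of 7 numbers: the turn, a rotation vector about the tool's x, y, z in rad, then the shift along the tool's x, y, z in mm, then the opening, from 0 (shut) to 1 (fully open). A call has 1 to 8 rows; each row shifts and turns the commanded pose from where the row before left it, along the tool's axes as they then stand; what a row does not reach is not made up. A row lasts 1/12 s, in which the tool goes at most 41.7 mm and 7.16 degrees, less where a joint would pass 70% of its speed; a pose out of reach is approached as far as the arm can. A call is refused whole if a number of a shift passes 41.7 or a number of a turn 0.125, either way. A call with a gripper value outside its range is refused whole. The fingers move at their own pace and stop on an object; FORCE is the grip in N (left out, the last holds). Time passes only in rows, so rows that do not move let the fingers close. It gives the time, the measured TCP pose, the force, the opening and the grip force at its end, in the units of the state.
- robot.read_state(): the state, without advancing time (a new reading comes with each control period).
- robot.read_camera(name): name is "scene" or "top" or "wrist"; returns a dict with "pixels" (400x640x3 uint8, blue, green, red), "depth" (400x640 float32, m along the optical axis (not along the pixel's ray), 0 where there is no reading), "camera_matrix" (3x3 intrinsics, pixels), "rvec" (rotation vector, rad) and "tvec" (3), from world to camera coordinates, as OpenCV has them; the wrist camera has in their place "T_tool_cam" (4x4, takes a point from camera to tool coordinates, whose origin is the TCP and whose axes are the flange's). Camera axes: x right, y down, z forward; pixel columns grow to the right and rows downward; lengths in m; the calibration is good to about 2 mm. A picture is of the moment at which its call begins: read the wrist's pose just before it.
- robot.finish_job(): hands the job in; it is judged then, once.
The state is a dict: "t": time; "joints": joint angles; "joint_vel": joint speeds; "joint_torque": joint torques, N m; "position": TCP position; "tool_rot": TCP orientation; "ft_force": force on the tool from outside, world axes, zero at the start; "moment": the same for the moment, N m; "gripper_width": opening from 0.0 (shut) to 1.0 (fully open); "gripper_force": force on a finger pad.
Only numpy, scipy, OpenCV 4.12 (cv2) and the standard library are available. Lean on these libraries where they do the work, as an engineer would, in place of code of your own. Each camera call takes 0.05 s, during which the arm holds its last target. There are 200 camera calls.

### The job

Be the painter's third hand while a canvas frame is screwed together: pick up the loose wooden cross brace, lay it flat on the joining board and slide it lengthwise under the wooden bridge, then press its end squarely against the frame's side rail so that the black pointer stands within the green band, never in the red. Keep that pressure steady for at least two seconds and finish the program while still holding and pressing; leave the jars and the bottle round about where they stand.

Things in the scene. Friction and masses are not known exactly. Their poses are not given: they have to be found in the camera images.
- brace_center (a point): centre (half-way up) of the loose cross brace, a plain pale wooden bar 28 x 200 x 24 mm (its own x, y, z), about 0.12 kg, both ends alike and square. It lies flat on the table between the robot and the joining board, its long axis (y) roughly crosswise, so it must be turned by about a quarter turn.
- brace: the same brace; origin at the centre of its underside, y along its length, z up
- board: fixed joining board: plywood plate 170 (x) by 205 mm (y), 12 mm thick, spanning y -0.140 to +0.065 in its own frame. Origin at the underside, on the centre line x = 0 along which the brace is pushed towards -y (roughly away from the robot); z up. A wooden bridge (64 mm wide, top 52 mm above the table) spans the line from y -0.010 to +0.035; behind it the frame's side rail lies across the line.
- gap_mouth (a point): middle of the bridge's opening at its entry end (board y +0.035), at the height of the centre of a brace lying on the plate (24 mm above the table); axes as the board's. The opening is 32 mm wide and 30 mm high above the plate; two flared cheeks from y +0.031 to +0.061, about 50 mm apart at their outer ends, lead into it.
- rail_face (a point): middle of the face that the brace's end must meet, board y -0.058 at rest; it moves with the rail; axes as the board's. It belongs to the frame's side rail, a pale wooden bar 130 x 28 x 24 mm (x, y, z) lying across the line of the brace on a sprung carriage with an aluminium back plate
- side_rail (a joint): how far the rail is pushed back (towards the board's -y), in m; 0 at rest, end of travel 0.024. A spring of 700 N/m without preload pushes back (5 N at 0.007, 12 N at 0.017). A black pointer at the rail's end (board +x side) rides over a strip on the plate: green from 0.007 to 0.017, red from 0.020 on.
- gold_jar: bystander: jar with brown-gold lid, 56 x 56 x 66 mm, origin under its centre
- blue_bottle: bystander: blue bottle with white cap, 39 x 39 x 77 mm, origin under its centre
- dark_lid_jar: bystander: small jar with dark lid, 39 x 39 x 55 mm, origin under its centre

How it is judged:
By the outcome, as a careful person would: the job done as asked, in the order asked, and still so for the second after the job is handed in, while the arm keeps its last pose, push and grip.
It also fails if it takes over 48 s, if anything falls off the work surface, if the arm or the gripper's body presses on something with over 40 N, if the wrist force passes 120 N, or if a joint passes its speed limit or range.

## Working session

There is one attempt and no reset: what is moved stays moved. The work goes in short steps, Python scripts to look and compute and a shell command to move; the robot and the scene stay as the last step left them, time stands still between calls to the robot, and variables do not carry over. Pictures are saved under pics/ and viewed, at most 10 in all, crops included, and the job is handed in when it is done.

```bash
mkdir -p pics
python3 - <<'E'
from rig import robot
import cv2,numpy as np
s=robot.read_state();print({k:np.round(v,3).tolist() for k,v in s.items()},robot.tcp_to_grasp)
for n in("scene","top"):
    c=robot.read_camera(n);cv2.imwrite(f"pics/{n}0.png",c["pixels"]);np.savez(f"{n}0.npz",**c)
    print(n,c["camera_matrix"].tolist(),c["rvec"],c["tvec"])
E
```

```text
{'t': 0.0, 'joints': [-1.366, 0.427, 0.074, 1.607, -0.034, 1.111, -0.067], 'joint_vel': [0.0, -0.001, -0.0, -0.0, 0.0, 0.001, 0.001], 'joint_torque': [-0.003, -93.58, 3.664, -45.418, -0.049, 0.02, 0.0], 'position': [0.234, 0.633, 0.205], 'tool_rot': [-0.0, 0.176, 0.984, -0.001], 'ft_force': [-0.075, -0.438, 0.52], 'moment': [-0.004, -0.044, -0.044], 'gripper_force': 0.0, 'gripper_width': 0.997} -0.0188
scene [[406.75611380826575, 0.0, 325.00534170112684], [0.0, 406.75611380826575, 204.46971520812608], [0.0, 0.0, 1.0]] [ 0.9579306  -2.46609619  1.08046192] [0.32034975 0.36649484 0.52145505]
top [[487.86550439442914, 0.0, 318.77027913112425], [0.0, 487.86550439442914, 201.3911765636729], [0.0, 0.0, 1.0]] [ 2.1658521  -2.20257803  0.04099574] [-0.11862678  0.55950685  1.04237174]
```

View pics/top0.png

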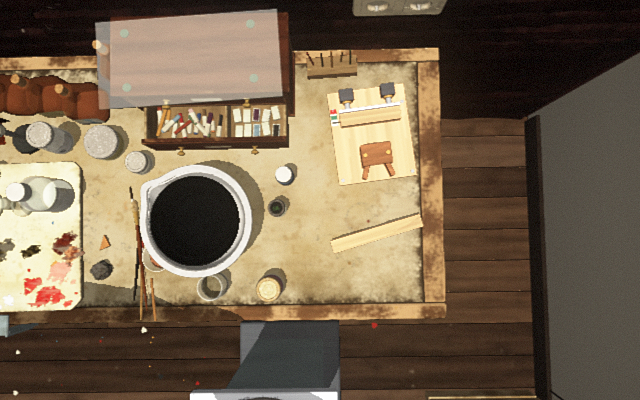

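View pics/scene0.png

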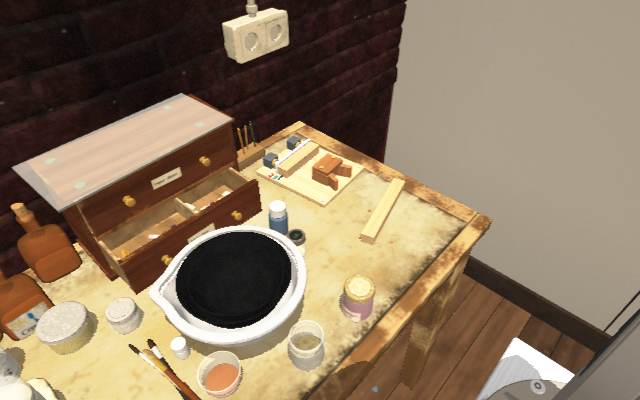

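The top view shows the brace at about (331–423, 214–252). The board covers about (327–416, 83–185), with the bridge at (377,155), the rail at (368,115) and the pointer strip near (334,115). The bottle is at (284,175), the dark jar at (276,206) and the gold jar at (268,289).

```bash
cat > h.py <<'E'
import cv2,numpy as np
from scipy.spatial.transform import Rotation as R
def cam(n):
    c=dict(np.load(n)); return c
def ray(c,uv,z):
    Rm=cv2.Rodrigues(c["rvec"])[0]; o=-Rm.T@c["tvec"].ravel()
    uv=np.atleast_2d(uv).astype(float)
    d=np.c_[uv,np.ones(len(uv))]@np.linalg.inv(c["camera_matrix"]).T@Rm
    return o+d*((z-o[2])/d[:,2])[:,None]
def proj(c,p): return cv2.projectPoints(np.array(p,float).reshape(-1,3),c["rvec"],c["tvec"],c["camera_matrix"],None)[0].reshape(-1,2)
E
python3 - <<'E'
from h import *
c=cam("top0.npz");im=c["pixels"]
print("tcp,base px",proj(c,[[.234,.633,.205],[0,0,0]]))
h=cv2.cvtColor(im,cv2.COLOR_BGR2HSV)
for p in [(375,232),(350,240),(360,220),(345,170),(395,130),(400,200),(370,115),(375,155),(320,150)]: print(p,h[p[1],p[0]])
cv2.imwrite("pics/crop.png",cv2.resize(im[60:270,260:450],None,fx=2.8,fy=2.8,interpolation=cv2.INTER_CUBIC))
for uv,z in [((284,175),.077),((276,206),.055),((268,289),.066)]: print(ray(c,uv,z).round(3))
print("brace appr",ray(c,[(331,241),(419,214),(423,225),(336,252)],.024).round(3).tolist())
print("board appr",ray(c,[(327,94),(403,83),(416,176),(338,185)],.012).round(3).tolist())
E
```

```text
tcp,base px [[-110.83701332  385.59786537]
 [ 263.24890356  463.25945427]]
(375, 232) [ 21  89 246]
(350, 240) [ 21  88 246]
(360, 220) [ 20  91 218]
(345, 170) [ 23  67 252]
(395, 130) [ 23  72 252]
(400, 200) [ 22  77 223]
(370, 115) [ 23  85 249]
(375, 155) [ 12 148 196]
(320, 150) [ 21  88 229]
[[ 0.609 -0.059  0.077]]
[[ 0.547 -0.039  0.055]]
[[ 0.377 -0.022  0.066]]
brace appr [[0.472, -0.153, 0.024], [0.526, -0.342, 0.024], [0.503, -0.35, 0.024], [0.448, -0.163, 0.024]]
board appr [[0.794, -0.15, 0.012], [0.814, -0.317, 0.012], [0.609, -0.34, 0.012], [0.593, -0.17, 0.012]]
```

View pics/crop.png

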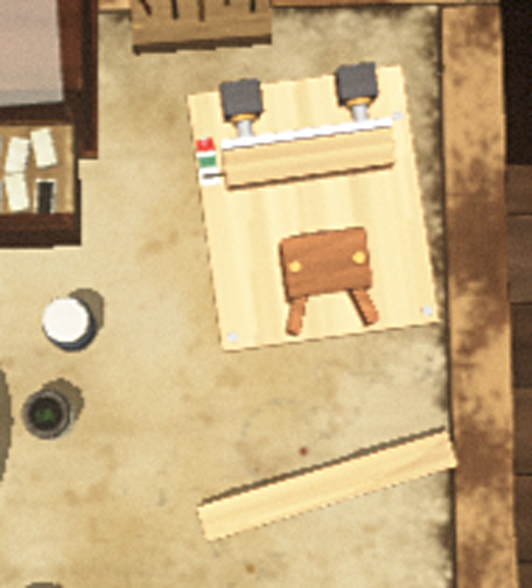

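```bash
python3 -m handwheel '[[0,0,0.117,0,0,0,1],[0,0,0.117,0,0,0,1],[0,0,0.117,0,0,0,1],[0,0,0.117,0,0,0,1],[0,0,0.117,0,0,0,1],[0,0,0.117,0,0,0,1],[0,0,0.117,0,0,0,1],[0,0,0.117,0,0,0,1]]'
python3 -m handwheel '[[0,0,0,-35,13,0,1],[0,0,0,-35,13,0,1],[0,0,0,-35,13,0,1],[0,0,0,-35,13,0,1],[0,0,0,-35,13,0,1],[0,0,0,-35,13,0,1],[0,0,0,-35,13,0,1],[0,0,0,-35,13,0,1]]'
python3 -m handwheel '[[0,0,0,-36,13,0,1],[0,0,0,-36,13,0,1],[0,0,0,-36,13,0,1],[0,0,0,0,0,0,1]]'
```

```text
t: 0.77
position: [0.2344, 0.6327, 0.2051]
tool_rot: [0.0, 0.604, 0.797, -0.0]
ft_force: [-0.1, 0.6, -0.3]
gripper_width: 0.997
gripper_force: 0.0
t: 1.43
position: [0.4124, 0.3908, 0.2053]
tool_rot: [-0.0, 0.601, 0.799, -0.0]
ft_force: [0.6, 0.8, 0.4]
gripper_width: 1.0
gripper_force: 0.0
t: 1.77
position: [0.4831, 0.2925, 0.2058]
tool_rot: [0.001, 0.605, 0.796, -0.0]
ft_force: [0.5, -1.5, -0.7]
gripper_width: 0.999
gripper_force: 0.0
```

```bash
python3 -m handwheel '[[0,0,0,-36,-11,0,1],[0,0,0,-36,-11,0,1],[0,0,0,-36,-11,0,1],[0,0,0,-36,-11,0,1],[0,0,0,-36,-11,0,1],[0,0,0,-36,-11,0,1],[0,0,0,-36,-11,0,1],[0,0,0,-36,-11,0,1]]'
python3 -m handwheel '[[0,0,0,-36,-11,0,1],[0,0,0,-36,-11,0,1],[0,0,0,-36,-12,0,1],[0,0,0,-36,-12,0,1],[0,0,0,-34,-12,0,1],[0,0,0,0,0,0,1],[0,0,0,0,0,0,1]]'
python3 - <<'E'
from rig import robot
import cv2,numpy as np
s=robot.read_state();c=robot.read_camera("wrist")
cv2.imwrite("pics/w1.png",c["pixels"]);np.savez("w1.npz",pos=s["position"],q=s["tool_rot"],**c)
print(s["joints"])
E
```

```text
t: 2.43
position: [0.4736, -0.0031, 0.2055]
tool_rot: [-0.0, 0.601, 0.799, 0.0]
ft_force: [1.6, -0.4, 0.0]
gripper_width: 1.0
gripper_force: 0.0
t: 3.02
position: [0.467, -0.1904, 0.2053]
tool_rot: [-0.0, 0.603, 0.798, -0.0]
ft_force: [0.6, 1.4, -0.5]
gripper_width: 0.999
gripper_force: 0.0
[-0.41781736  0.17181083  0.76724372  2.0150662  -0.13997651  1.00708319
  0.69323804]
```

View pics/w1.png

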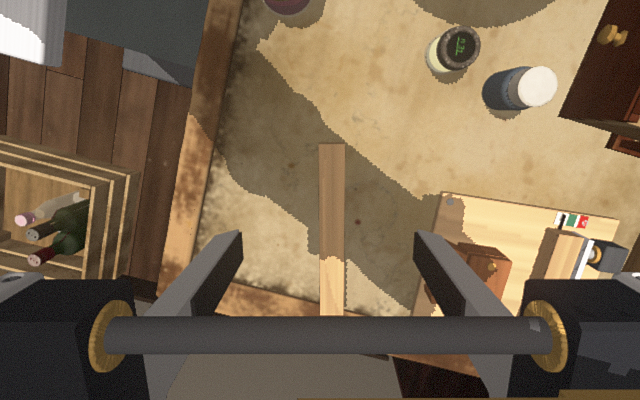

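The wrist view shows the brace running straight up the picture at columns 319–346, with its left end at row 144, between the fingers. The board, with its strip at (575,220), is at lower right.

```bash
cat >> h.py <<'E'
def wray(c,uv,z):
    Rw=R.from_quat(np.roll(c["q"],-1)).as_matrix();T=c["T_tool_cam"]
    o=c["pos"]+Rw@T[:3,3];uv=np.atleast_2d(uv).astype(float)
    d=np.c_[uv,np.ones(len(uv))]@np.linalg.inv(c["camera_matrix"]).T@(Rw@T[:3,:3]).T
    return o+d*((z-o[2])/d[:,2])[:,None]
E
python3 - <<'E'
from h import *
c=cam("w1.npz");g=cv2.cvtColor(c["pixels"],cv2.COLOR_BGR2GRAY).astype(float)
# side edges of brace by max gradient on rows
def edge(r,a,b):
    gr=np.abs(np.gradient(g[r-3:r+4].mean(0)));return a+np.argmax(gr[a:b])
L=[(edge(r,310,328),r) for r in (170,190,210,230,300)];Rr=[(edge(r,338,354),r) for r in (170,190,210,230,300)]
print(L,Rr)
gc=np.abs(np.gradient(g[:,325:340].mean(1)));e=135+np.argmax(gc[135:155]);print("end row",e)
a=wray(c,L,.024);b=wray(c,Rr,.024);m=(a+b)/2
d=m[-1]-m[0];print("dir deg",np.degrees(np.arctan2(d[1],d[0])),"width",np.linalg.norm(a-b,axis=1))
end=wray(c,[(332.5,e)],.024)[0];d/=np.linalg.norm(d);print("end",end,"ctr",end+.1*d)
Rw=R.from_quat(np.roll(c["q"],-1)).as_matrix();gp=end+.042*d
print("tool delta mm",Rw.T@(gp-c["pos"])*1e3, "brace dir in tool",Rw.T@d)
E
```

```text
[(np.int64(319), 170), (np.int64(319), 190), (np.int64(319), 210), (np.int64(322), 230), (np.int64(320), 300)] [(np.int64(344), 170), (np.int64(344), 190), (np.int64(344), 210), (np.int64(343), 230), (np.int64(343), 300)]
end row 144
dir deg -74.00336900502882 width [0.02613697 0.02652802 0.02693096 0.02297075 0.0265942 ]
end [ 0.46105883 -0.15333786  0.024     ] ctr [ 0.48861691 -0.24946565  0.024     ]
tool delta mm [ -4.65659548   4.6895939  181.33552705] brace dir in tool [-9.99994926e-01  3.16096920e-03  3.95663555e-04]
```

```bash
python3 -m handwheel '[[0,0,0,-5,4.5,35,1],[0,0,0,0,0,35,1],[0,0,0,0,0,35,1],[0,0,0,0,0,35,1],[0,0,0,0,0,30,1],[0,0,0,0,0,20,1],[0,0,0,0,0,11,1],[0,0,0,0,0,0,1]]'
python3 -m handwheel '[[0,0,0,0,0,0,0],[0,0,0,0,0,0,0],[0,0,0,0,0,0,0],[0,0,0,0,0,0,0],[0,0,0,0,0,0,0],[0,0,0,0,0,0,0],[0,0,0,0,0,0,0],[0,0,0,0,0,0,0]]' 55
```

```text
t: 3.73
position: [0.4724, -0.1907, 0.0027]
tool_rot: [-0.002, 0.601, 0.799, -0.001]
ft_force: [-0.6, 1.0, -0.3]
gripper_width: 1.001
gripper_force: 0.0
t: 4.4
position: [0.4734, -0.1922, 0.0046]
tool_rot: [0.0, 0.602, 0.799, 0.0]
ft_force: [-0.2, -0.2, -0.3]
gripper_width: 0.466
gripper_force: 0.0
```

```bash
python3 -m handwheel '[[0,0,0,0,0,0,0],[0,0,0,0,0,0,0],[0,0,0,0,0,0,0],[0,0,0,0,0,0,0],[0,0,0,0,0,0,0],[0,0,0,0,0,0,0],[0,0,0,0,0,0,0],[0,0,0,0,0,0,0]]' 55
```

```text
t: 5.07
position: [0.4732, -0.1923, 0.0045]
tool_rot: [-0.0, 0.602, 0.799, -0.0]
ft_force: [-0.5, -0.2, 0.4]
gripper_width: 0.293
gripper_force: 55.0
```

```bash
python3 -m handwheel '[[0,0,0,0,0,-10,0],[0,0,0,0,0,-15,0],[0,0,0,0,0,-20,0],[0,0,0,0,0,-20,0],[0,0,0,0,0,-10,0],[0,0,0,0,0,0,0]]'
python3 - <<'E'
from h import *
def edges(c,P,Q,z,n=40,w=5,lo=.1,hi=.9,ch=1):
    g=cv2.GaussianBlur(cv2.cvtColor(c["pixels"],cv2.COLOR_BGR2LAB),(3,3),0).astype(np.float32)
    P,Q=np.array(P,float),np.array(Q,float);d=(Q-P)/np.linalg.norm(Q-P);nn=np.array([-d[1],d[0]])
    t=np.arange(-w,w+.01,.25);pts=[]
    for s in np.linspace(lo,hi,n):
        p=P+s*(Q-P);xy=(p+t[:,None]*nn).astype(np.float32)
        v=cv2.remap(g,xy[:,0].copy(),xy[:,1].copy(),cv2.INTER_LINEAR).reshape(len(t),3)
        gr=np.linalg.norm(np.gradient(v,axis=0),axis=1);pts.append(p+t[np.argmax(gr)]*nn)
    W=ray(c,pts,z)[:,:2].astype(np.float32)
    vx,vy,x,y=cv2.fitLine(W,cv2.DIST_HUBER,0,.001,.001).ravel()
    r=(W-[x,y])@np.array([-vy,vx]);return np.array([x,y]),np.array([vx,vy]),np.median(abs(r))
c=cam("top0.npz")
k=lambda x,y:(260+x/2.8,60+y/2.8)
for n,P,Q,z in [("left",k(189,97),k(222,350),.012),("right",k(402,67),k(438,323),.012),("front",k(222,350),k(438,323),.012),
  ("brFront",k(289,303),k(372,290),.052),("brBack",k(281,239),k(365,228),.052),("brL",k(281,239),k(289,303),.052),("brR",k(365,228),k(372,290),.052),
  ("railF",k(227,188),k(393,166),.036)]:
    p,v,r=edges(c,P,Q,z,w=3.5);a=np.degrees(np.arctan2(v[1],v[0]));a=(a+45)%90-45
    print(n,p.round(4),"yaw %.2f"%a,"res mm %.2f"%(r*1e3))
E
```

```text
t: 5.57
position: [0.4745, -0.1924, 0.0816]
tool_rot: [0.001, 0.602, 0.799, 0.001]
ft_force: [-0.2, -0.6, -0.7]
gripper_width: 0.294
gripper_force: 55.0
left [ 0.6779 -0.1628] yaw 6.66 res mm 0.39
right [ 0.7109 -0.3292] yaw 7.51 res mm 0.53
front [ 0.6037 -0.2617] yaw 6.62 res mm 0.47
brFront [ 0.6301 -0.2537] yaw 6.79 res mm 0.84
brBack [ 0.6784 -0.2499] yaw 6.38 res mm 0.52
brL [ 0.6476 -0.2164] yaw 8.13 res mm 0.54
brR [ 0.6595 -0.2822] yaw 6.08 res mm 0.54
railF [ 0.7198 -0.2397] yaw 6.77 res mm 0.47
```

```bash
python3 -m handwheel '[[0,0,-0.1006,0,0,-10,0],[0,0,-0.1006,0,0,-10,0],[0,0,-0.1006,0,0,0,0],[0,0,-0.1006,0,0,0,0],[0,0,-0.1006,0,0,0,0],[0,0,-0.1006,0,0,0,0],[0,0,-0.1006,0,0,0,0]]'
python3 -m handwheel '[[0,0,-0.1006,0,0,0,0],[0,0,-0.1006,0,0,0,0],[0,0,-0.1006,0,0,0,0],[0,0,-0.1006,0,0,0,0],[0,0,-0.1006,0,0,0,0],[0,0,-0.1006,0,0,0,0],[0,0,-0.1006,0,0,0,0],[0,0,0,0,0,0,0]]'
python3 - <<'E'
from rig import robot
from h import *
s=robot.read_state();c=robot.read_camera("scene");np.savez("s2.npz",**c)
cv2.imwrite("pics/s2.png",cv2.resize(c["pixels"][90:310,220:480],None,fx=2.7,fy=2.7,interpolation=cv2.INTER_CUBIC))
M=R.from_quat(np.roll(s["tool_rot"],-1)).as_matrix();print(M.round(4),s["joints"])
a=np.radians(6.7);u=np.array([np.cos(a),np.sin(a),0]);n=np.array([-u[1],u[0],0])
p=u*.418+n*-.325;p[2]=.0165;print(p,"delta mm",M.T@(p-s["position"])*1e3)
E
```

```text
t: 6.15
position: [0.4729, -0.1919, 0.0987]
tool_rot: [-0.0, 0.287, 0.958, 0.0]
ft_force: [-0.0, 0.6, -1.6]
gripper_width: 0.294
gripper_force: 55.0
t: 6.82
position: [0.4728, -0.192, 0.0987]
tool_rot: [-0.0, -0.061, 0.998, 0.0]
ft_force: [0.5, -0.9, -2.4]
gripper_width: 0.298
gripper_force: 55.0
[[-9.925e-01 -1.225e-01 -1.000e-03]
 [-1.225e-01  9.925e-01  6.000e-04]
 [ 9.000e-04  7.000e-04 -1.000e+00]] [-0.05122693  0.30480761  0.36800385  2.08744338 -0.1551541   0.77576872
  2.10616041]
[ 0.45306332 -0.27401209  0.0165    ] delta mm [ 29.58958552 -79.03911716  82.1658647 ]
```

View pics/s2.png

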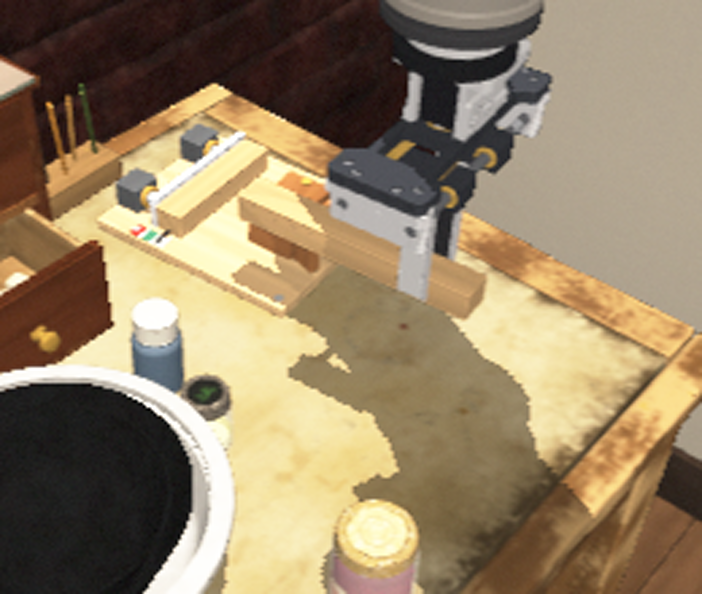

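The scene view shows the brace level in the fingers, with its far end at about (242,205), above the board and pointing along the centre line. The jars and bottle are untouched.

```bash
python3 -m handwheel '[[0,0,0.005,7,-19,0,0],[0,0,0,8,-20,0,0],[0,0,0,8,-20,0,0],[0,0,0,7,-20,0,0],[0,0,0,0,0,20,0],[0,0,0,0,0,15,0],[0,0,0,0,0,0,0],[0,0,0,0,0,0,0]]'
python3 - <<'E'
from rig import robot
from h import *
s=robot.read_state();c=robot.read_camera("top");np.savez("t3.npz",**c)
cv2.imwrite("pics/t3.png",cv2.resize(c["pixels"][80:260,300:450],None,fx=3.3,fy=3.3,interpolation=cv2.INTER_CUBIC))
M=R.from_quat(np.roll(s["tool_rot"],-1)).as_matrix()
a=np.radians(6.7);u=np.array([np.cos(a),np.sin(a),0]);n=np.array([-u[1],u[0],0])
p=u*.418+n*-.325;p[2]=.0165;print(s["position"],"yaw",np.degrees(np.arctan2(-M[1,0],-M[0,0])),"delta mm",M.T@(p-s["position"])*1e3)
E
```

```text
t: 7.53
position: [0.4518, -0.2739, 0.0639]
tool_rot: [-0.001, -0.055, 0.998, 0.0]
ft_force: [-0.8, -0.3, -1.1]
gripper_width: 0.292
gripper_force: 55.0
[ 0.451813   -0.27385547  0.06387661] yaw 6.298504044773213 delta mm [-1.31547555 -0.32795985 47.37397349]
```

View pics/t3.png

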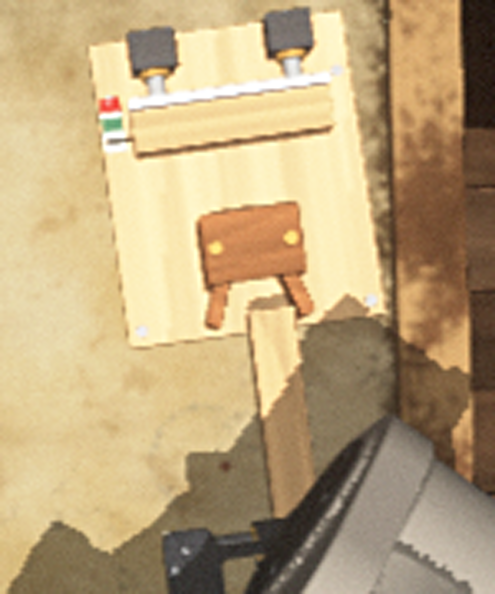

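The top view shows the brace's far end at crop (247–297, 306), centred before the opening. The cheeks are at (215,310) and (298,300). I'll check the numbers.

Run:
```python
from h import *
c=cam("t3.npz");k=lambda x,y:(300+x/3.3,80+y/3.3)
a=np.radians(6.7);u=np.array([np.cos(a),np.sin(a),0]);n=np.array([-u[1],u[0],0])
def bd(p): return [(round(float(q@n+.325)*1e3,1),round(float(.632-q@u)*1e3,1)) for q in p]
print("brace L,R end, L,R lower",bd(ray(c,[k(247,310),k(297,302),k(262,440),k(308,440)],.083)))
print("bridge top TL TR BR BL",bd(ray(c,[k(198,217),k(299,203),k(305,273),k(206,287)],.052)))
print("cheek outer tips (L:l,r R:l,r)",bd(ray(c,[k(206,324),k(222,327),k(298,317),k(314,310)],.045)))
print("board L,R front corners",bd(ray(c,[k(131,348),k(385,314)],.012)))
```

```text
brace L,R end, L,R lower [(12.0, 57.2), (-19.1, 56.5), (14.0, 137.6), (-13.8, 141.3)]
bridge top TL TR BR BL [(31.1, -8.9), (-33.7, -9.0), (-31.1, 35.8), (32.2, 36.2)]
cheek outer tips (L:l,r R:l,r) [(34.9, 58.9), (25.0, 62.1), (-23.8, 62.3), (-34.5, 59.3)]
board L,R front corners [(83.2, 64.9), (-85.2, 65.1)]
```

Run:
```python
from h import *
c=cam("t3.npz");k=lambda x,y:np.array((300+x/3.3,80+y/3.3))
a=np.radians(6.7);u=np.array([np.cos(a),np.sin(a),0]);n=np.array([-u[1],u[0],0])
g=cv2.cvtColor(c["pixels"],cv2.COLOR_BGR2LAB).astype(np.float32)
for nm,P,Q in [("L",k(248,320),k(269,480)),("R",k(297,310),k(310,465))]:
    t=np.arange(-3,3.01,.2);pts=[]
    for s in np.linspace(0.05,.95,30):
        p=P+s*(Q-P);xy=np.c_[p[0]+t,0*t+p[1]].astype(np.float32)
        v=cv2.remap(g,xy[:,:1].copy(),xy[:,1:].copy(),1).reshape(-1,3)
        pts.append(p+[t[np.argmax(np.linalg.norm(np.gradient(v,axis=0),axis=1))],0])
    W=ray(c,pts,.083);X=W@n+.325;Y=.632-W@u
    vx,vy,x0,y0=cv2.fitLine(np.c_[Y,X].astype(np.float32),cv2.DIST_HUBER,0,.001,.001).ravel()
    print(nm,"slope deg %.2f x at y=.057: %.1f at .14: %.1f"%(np.degrees(np.arctan(vy/vx)),1e3*(y0+vy/vx*(.057-x0)),1e3*(y0+vy/vx*(.14-x0))))
```

```text
L slope deg 0.33 x at y=.057: 12.8 at .14: 13.3
R slope deg 1.91 x at y=.057: -16.1 at .14: -13.3
```

```bash
python3 -m handwheel '[[0,0,-0.012,0,-0.5,5,0],[0,0,0,0,0,12,0],[0,0,0,0,0,12,0],[0,0,0,0,0,8,0],[0,0,0,0,0,4,0],[0,0,0,0,0,2,0],[0,0,0,0,0,0,0],[0,0,0,0,0,0,0]]'
python3 -m handwheel '[[0,0,0,0,0,2,0],[0,0,0,0,0,1,0],[0,0,0,0,0,1,0],[0,0,0,0,0,0,0],[0,0,0,0,0,0,0]]'
```

```text
t: 8.25
position: [0.4525, -0.2748, 0.0215]
tool_rot: [-0.0, -0.062, 0.998, -0.0]
ft_force: [0.0, -0.0, -1.4]
gripper_width: 0.289
gripper_force: 55.0
t: 8.67
position: [0.4525, -0.2746, 0.0175]
tool_rot: [0.0, -0.062, 0.998, -0.0]
ft_force: [-0.3, -0.5, -1.6]
gripper_width: 0.292
gripper_force: 55.0
```

```bash
python3 -m handwheel '[[0,0,0,0,0,1,0],[0,0,0,0,0,0.5,0],[0,0,0,0,0,0,0],[0,0,0,0,0,0,0]]'
python3 -m handwheel '[[0,0,0,-4,0,0,0],[0,0,0,-4,0,0,0],[0,0,0,-4,0,0,0],[0,0,0,-4,0,0,0],[0,0,0,-4,0,0,0],[0,0,0,0,0,0,0],[0,0,0,0,0,0,0]]'
```

```text
t: 9.0
position: [0.4526, -0.2747, 0.016]
tool_rot: [0.0, -0.062, 0.998, -0.0]
ft_force: [0.1, 0.1, -0.5]
gripper_width: 0.291
gripper_force: 55.0
t: 9.58
position: [0.4728, -0.272, 0.016]
tool_rot: [0.0, -0.062, 0.998, -0.0]
ft_force: [1.6, 0.2, 0.6]
gripper_width: 0.293
gripper_force: 55.0
```

```bash
python3 -m handwheel '[[0,0,0,-5,0,0,0],[0,0,0,-5,0,0,0],[0,0,0,-5,0,0,0],[0,0,0,-5,0,0,0],[0,0,0,0,0,0,0],[0,0,0,0,0,0,0]]'
python3 -m handwheel '[[0,0,0,-5,0,0,0],[0,0,0,-5,0,0,0],[0,0,0,-5,0,0,0],[0,0,0,-5,0,0,0],[0,0,0,-5,0,0,0],[0,0,0,-5,0,0,0],[0,0,0,0,0,0,0],[0,0,0,0,0,0,0]]'
```

```text
t: 10.08
position: [0.4928, -0.2696, 0.016]
tool_rot: [0.0, -0.062, 0.998, -0.0]
ft_force: [0.4, -0.2, 0.8]
gripper_width: 0.294
gripper_force: 55.0
t: 10.75
position: [0.5227, -0.2658, 0.016]
tool_rot: [0.0, -0.062, 0.998, -0.0]
ft_force: [1.0, 1.4, 1.5]
gripper_width: 0.295
gripper_force: 55.0
```

```bash
python3 -m handwheel '[[0,0,0,-5,0,0,0],[0,0,0,-5,0,0,0],[0,0,0,-5,0,0,0],[0,0,0,-5,0,0,0],[0,0,0,-5,0,0,0],[0,0,0,-5,0,0,0],[0,0,0,0,0,0,0],[0,0,0,0,0,0,0]]'
python3 -m handwheel '[[0,0,0,-3,0,0,0],[0,0,0,-3,0,0,0],[0,0,0,0,0,0,0],[0,0,0,0,0,0,0]]'
python3 - <<'E'
from rig import robot
from h import *
c=robot.read_camera("top");np.savez("t4.npz",**c)
cv2.imwrite("pics/t4.png",cv2.resize(c["pixels"][80:230,310:430],None,fx=4,fy=4,interpolation=cv2.INTER_CUBIC))
E
```

```text
t: 11.42
position: [0.553, -0.2621, 0.0162]
tool_rot: [0.001, -0.063, 0.998, -0.0]
ft_force: [1.8, -1.5, 3.8]
gripper_width: 0.295
gripper_force: 55.0
t: 11.75
position: [0.5579, -0.2615, 0.0161]
tool_rot: [0.0, -0.062, 0.998, -0.0]
ft_force: [-2.2, -0.0, 6.1]
gripper_width: 0.294
gripper_force: 55.0
```

View pics/t4.png

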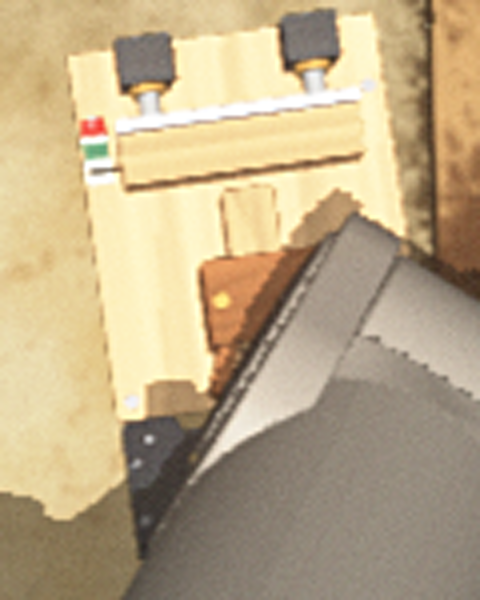

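The top view shows the brace's far end out beyond the bridge at (248,188), right at the rail's face. The pointer is at (100,171), still at rest below the green.

```bash
python3 -m handwheel '[[0,0,0,-1,0,-0.5,0],[0,0,0,-1,0,0,0],[0,0,0,-1,0,0,0],[0,0,0,-1,0,0,0],[0,0,0,0,0,0,0],[0,0,0,0,0,0,0]]'
python3 -m handwheel '[[0,0,0,-1,0,0,0],[0,0,0,-1,0,0,0],[0,0,0,-1,0,0,0],[0,0,0,-1,0,0,0],[0,0,0,0,0,0,0],[0,0,0,0,0,0,0]]'
```

```text
t: 12.3
position: [0.5618, -0.2609, 0.0164]
tool_rot: [0.0, -0.062, 0.998, -0.0]
ft_force: [-1.1, 0.6, 1.0]
gripper_width: 0.296
gripper_force: 55.0
t: 12.8
position: [0.5659, -0.2604, 0.0165]
tool_rot: [0.0, -0.062, 0.998, -0.0]
ft_force: [-0.2, -0.3, -0.2]
gripper_width: 0.294
gripper_force: 55.0
```

```bash
python3 -m handwheel '[[0,0,0,-1,0,0,0],[0,0,0,-1,0,0,0],[0,0,0,-1,0,0,0],[0,0,0,-1,0,0,0],[0,0,0,0,0,0,0],[0,0,0,0,0,0,0]]'
python3 -m handwheel '[[0,0,0,-1,0,0,0],[0,0,0,-1,0,0,0],[0,0,0,-1,0,0,0],[0,0,0,-1,0,0,0],[0,0,0,0,0,0,0],[0,0,0,0,0,0,0]]'
```

```text
t: 13.3
position: [0.5694, -0.26, 0.0164]
tool_rot: [-0.0, -0.062, 0.998, 0.0]
ft_force: [-3.5, -1.3, 3.8]
gripper_width: 0.292
gripper_force: 55.0
t: 13.8
position: [0.5728, -0.2597, 0.0165]
tool_rot: [-0.001, -0.062, 0.998, 0.0]
ft_force: [-8.0, -0.4, 7.3]
gripper_width: 0.296
gripper_force: 55.0
```

```bash
python3 -m handwheel '[[0,0,0,-1,0,0,0],[0,0,0,-1,0,0,0],[0,0,0,0,0,0,0],[0,0,0,0,0,0,0]]'
python3 - <<'E'
from rig import robot
from h import *
c=robot.read_camera("top");np.savez("t5.npz",**c)
d=robot.read_camera("scene")
A=cv2.resize(c["pixels"][80:160,320:410],None,fx=5,fy=5,interpolation=cv2.INTER_CUBIC)
B=cv2.resize(d["pixels"][130:210,250:340],None,fx=4,fy=5,interpolation=cv2.INTER_CUBIC)
cv2.imwrite("pics/t5.png",cv2.resize(np.hstack([A,B]),(800,400)))
print(robot.read_state()["ft_force"])
E
```

```text
t: 14.13
position: [0.5743, -0.2595, 0.0164]
tool_rot: [-0.001, -0.062, 0.998, 0.0]
ft_force: [-10.4, -0.6, 8.4]
gripper_width: 0.29
gripper_force: 55.0
[-9.81938012 -1.06360319  9.86612827]
```

View pics/t5.png

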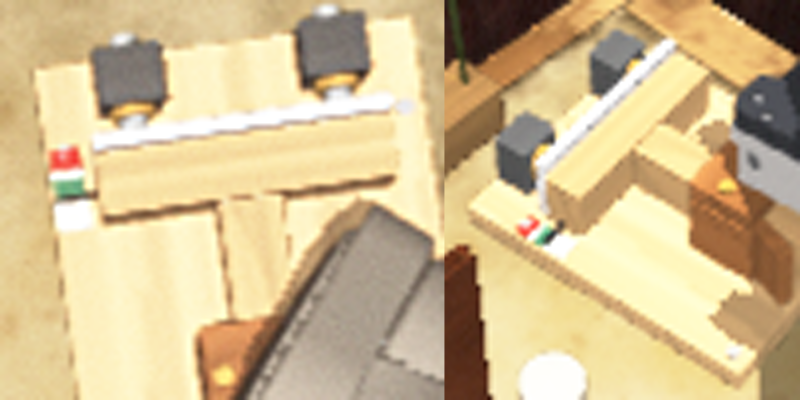

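The pointer (left view, about (70,195)) is only at the lower edge of the green, and the brace end sits flush on the rail. I'll measure the travel after a few more millimetres.

```bash
python3 -m handwheel '[[0,0,0,-1,0,0,0],[0,0,0,-1,0,0,0],[0,0,0,-1,0,0,0],[0,0,0,0,0,0,0],[0,0,0,0,0,0,0],[0,0,0,0,0,0,0]]'
python3 - <<'E'
from rig import robot
from h import *
c=robot.read_camera("top");np.savez("t6.npz",**c)
u=np.array([np.cos(.1169),np.sin(.1169)]);n=np.array([-u[1],u[0]])
def prof(c,x,z):  # profile along board line at board x
    Y=np.arange(-.1,-.03,.0005);P=np.array([np.r_[u*(.632-y)+n*(-.325+x),z] for y in Y])
    q=proj(c,P).astype(np.float32);return Y,cv2.remap(c["pixels"],q[:,:1].copy(),q[:,1:].copy(),1).reshape(-1,3).astype(float)
ref=cam("top0.npz")
for nm in ("t5","t6"):
    k=cam(nm+".npz");sh=[]
    for x in list(np.arange(-.058,-.03,.003))+list(np.arange(.03,.058,.003)):
        Y,a=prof(ref,x,.036);_,b=prof(k,x,.036)
        e=[]
        for v in (a,b):
            g=np.gradient(cv2.GaussianBlur(v.sum(1)[:,None],(1,5),0).ravel());e.append(Y)
            e[-1]=g
        # best shift by correlation of gradients
        S=range(0,45);sc=[np.dot(e[0][45:],e[1][45-s:len(Y)-s]) for s in S];sh.append(.5*S[int(np.argmax(sc))])
    print(nm,"rail shift mm median",np.median(sh),np.percentile(sh,[20,80]))
k=cam("t6.npz")
for y in np.arange(-.09,-.05,.002):
    p=proj(k,[np.r_[u*(.632-y)+n*(-.325+.074),.014]])[0];print(round(y,3),p.round(1),cv2.getRectSubPix(k["pixels"],(1,1),tuple(map(float,p)))[0,0])
cv2.imwrite("pics/t6.png",cv2.resize(k["pixels"][95:135,320:370],None,fx=12,fy=12,interpolation=cv2.INTER_CUBIC))
E
```

```text
t: 14.73
position: [0.5767, -0.2593, 0.0164]
tool_rot: [-0.001, -0.062, 0.998, 0.0]
ft_force: [-12.9, -1.5, 11.8]
gripper_width: 0.294
gripper_force: 55.0
t5 rail shift mm median 7.0 [6.5 7. ]
t6 rail shift mm median 9.0 [9.  9.5]
-0.09 [334.3 114.9] [244 253 246]
-0.088 [334.4 115.8] [165 201 151]
-0.086 [334.6 116.7] [130 175 113]
-0.084 [334.7 117.6] [ 84 110  87]
-0.082 [334.8 118.5] [106 121 126]
-0.08 [334.9 119.4] [197 208 212]
-0.078 [335.  120.3] [255 255 255]
-0.076 [335.2 121.2] [255 255 255]
-0.074 [335.3 122.1] [254 255 255]
-0.072 [335.4 123. ] [254 255 255]
-0.07 [335.5 123.9] [255 255 255]
-0.068 [335.7 124.8] [255 255 255]
-0.066 [335.8 125.6] [218 245 253]
-0.064 [335.9 126.5] [190 239 252]
-0.062 [336.  127.4] [186 238 252]
-0.06 [336.2 128.3] [189 239 253]
-0.058 [336.3 129.2] [189 239 253]
-0.056 [336.4 130.1] [189 239 252]
-0.054 [336.5 131. ] [191 240 253]
-0.052 [336.6 131.9] [193 240 253]
```

View pics/t6.png

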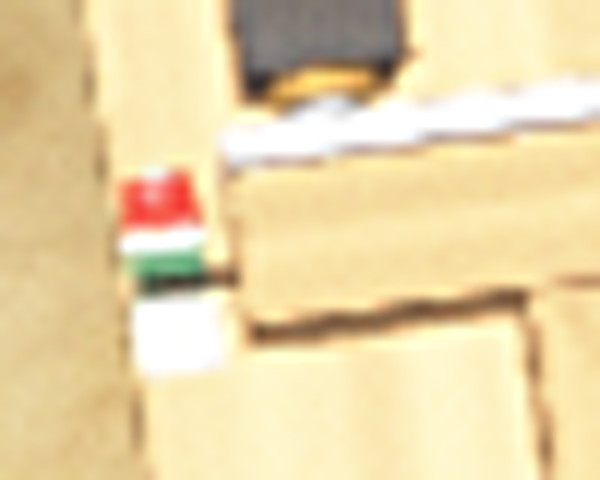

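Pointer is at crop (185,282), just inside the green's lower part, with about 9 mm of travel. I'll press about 3 mm more to reach mid-band, easing the tool up slightly.

```bash
python3 -m handwheel '[[0,0,0,-1,0,-0.3,0],[0,0,0,-1,0,-0.2,0],[0,0,0,-1,0,0,0],[0,0,0,-0.5,0,0,0],[0,0,0,0,0,0,0],[0,0,0,0,0,0,0],[0,0,0,0,0,0,0],[0,0,0,0,0,0,0]]'
python3 -m handwheel '[[0,0,0,0,0,0,0],[0,0,0,0,0,0,0],[0,0,0,0,0,0,0],[0,0,0,0,0,0,0],[0,0,0,0,0,0,0],[0,0,0,0,0,0,0],[0,0,0,0,0,0,0],[0,0,0,0,0,0,0]]'
python3 - <<'E'
from rig import robot
from h import *
k=robot.read_camera("top");np.savez("t7.npz",**k);s=robot.read_camera("scene")
A=cv2.resize(k["pixels"][95:135,320:370],(500,400),interpolation=cv2.INTER_CUBIC)
B=cv2.resize(s["pixels"][130:210,250:350],(300,400),interpolation=cv2.INTER_CUBIC)
cv2.imwrite("pics/t7.png",np.hstack([A,B]))
E
```

```text
t: 15.45
position: [0.58, -0.2587, 0.0165]
tool_rot: [-0.002, -0.062, 0.998, 0.0]
ft_force: [-11.6, -0.9, 5.0]
gripper_width: 0.295
gripper_force: 55.0
t: 16.12
position: [0.58, -0.2587, 0.0165]
tool_rot: [-0.002, -0.062, 0.998, 0.0]
ft_force: [-11.7, -1.0, 5.1]
gripper_width: 0.293
gripper_force: 55.0
```

View pics/t7.png

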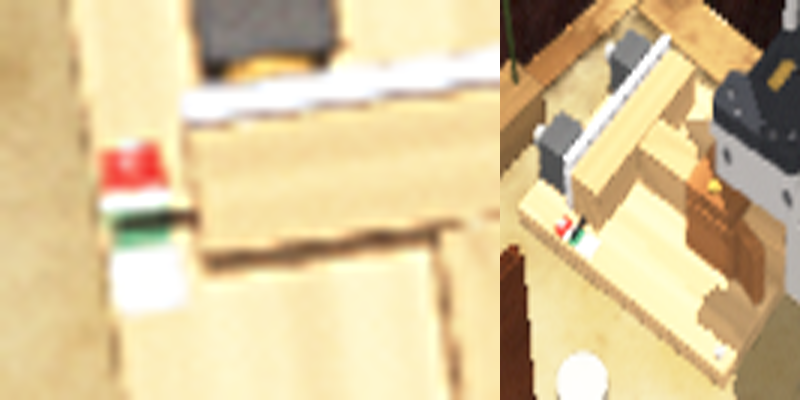

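The pointer is at (150,220), in the middle of the green with green visible on both sides. The brace end is flush on the rail. I'll hold for over two seconds more and then hand in.

```bash
for i in 1 2 3 4; do python3 -m handwheel '[[0,0,0,0,0,0,0],[0,0,0,0,0,0,0],[0,0,0,0,0,0,0],[0,0,0,0,0,0,0],[0,0,0,0,0,0,0],[0,0,0,0,0,0,0],[0,0,0,0,0,0,0],[0,0,0,0,0,0,0]]' | grep -E "t:|pos|ft"; done
python3 -c "
from rig import robot
print(robot.finish_job())"
```

```text
t: 16.88
position: [0.58, -0.2587, 0.0165]
tool_rot: [-0.002, -0.062, 0.998, 0.0]
ft_force: [-11.8, -2.8, 4.7]
t: 17.55
position: [0.5801, -0.2587, 0.0165]
tool_rot: [-0.002, -0.062, 0.998, 0.0]
ft_force: [-12.0, -0.1, 5.5]
t: 18.22
position: [0.58, -0.2587, 0.0165]
tool_rot: [-0.002, -0.062, 0.998, 0.0]
ft_force: [-11.7, -1.1, 5.0]
t: 18.88
position: [0.58, -0.2587, 0.0165]
tool_rot: [-0.002, -0.062, 0.998, 0.0]
ft_force: [-11.3, -1.4, 5.5]
the job is handed in; nothing more can be done
None
```

The brace is under the bridge and pressed flush against the side rail with the pointer mid-green; it was held steady for over 3 s and handed in at about 19 s, still gripped and pressing, and the jars and bottle were not touched.

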